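Lock the filler cap onto the screw dispenser

ROBOT

A 6-joint arm with a two-finger parallel gripper is mounted at the origin on the work surface. World frame = base frame: x ahead of the robot, y to its left, z up, the work surface at z = 0. Lengths are in m, angles in degrees, forces in N, time in s.
With the tool pointing down it reaches from about 0.4 to 0.825 m from the base axis. Payload 7 kg.
Tool frame: the origin (TCP) lies at the very end of the fingers, on their centre line; the grasp point (between the pads) lies r.grip_depth behind it (r.grip_depth is the distance from the TCP to the grasp point, in m); z points along the fingers, y is the direction in which the jaws open and shut (so a half turn about z gives the same grasp; the last joint's range is limited). The gripper opens to 88 mm and grips with 3 to 60 N. Pads are 19 mm wide; open, the fingers measure 130 mm over their backs; the gripper's body (78 mm by 193 mm) begins 47 mm behind the grasp point.
Start: joints at [-56.889, 20.546, 0.682, 0, -70.136, -16.507], TCP at [0.193, -0.647, 0.227] pointing down, gripper open.
Joint ranges: [-176.03, 176.03], [-82.01, 121.73], [-58.28, 71.71], [-173.87, 95.51], [-174.79, -0.11], [-173.66, 173.66]. Speed limits (degrees/s): [136.94, 136.94, 172.46, 180, 180, 180].

INTERFACE

Orientations are given as [roll, pitch, yaw] about the fixed x, y, z axes, in that order (R = Rz(yaw) Ry(pitch) Rx(roll)).
In Python, from plant import r gives the robot as it stands. The module is installed in compiled form; this text tells all that it offers.
- The arm moves only by the tool step_arm, never from a script. Its argument "increments" is a list of rows, each a list of 3 entries, a list of its own where there are three numbers: the shift along the tool's x, y, z in m, then the turn, a rotation vector about the tool's x, y, z in rad, then the closure, from 0 (fully open) to 1 (shut). In form: [[[x, y, z], [wx, wy, wz], grip], ...]. A call has 1 to 10 rows; each row is the pose to reach, as a shift and turn from the pose commanded when the call began, along the tool's axes at that moment; what a row does not reach only later rows make up. A row lasts 1/10 s, in which the tool goes at most 50 mm and 8.59 degrees, less where a joint would pass 70% of its speed; a pose out of reach is approached as far as the arm can. A call with a gripper value outside its range is refused whole. The fingers move at their own pace and stop on an object; "force" is the grip in N (left out, the last holds). Time passes only in rows, so rows that repeat a pose let the fingers close. It gives the time, the measured TCP pose, the force and the opening at its end, in the units of the state.
- r.get_state(): the state, without advancing time (a new reading comes with each control period).
- r.capture(name): name is "scene" or "side" or "wrist"; returns a dict with "color" (480x640x3 uint8, red, green, blue), "intrinsics" (3x3 intrinsics, pixels), "k1" (the pictures are not rectified: a ray, as slopes to the right and down, at radius r is drawn at 1 + k1 r^2 times it, then the intrinsics apply), "rvec" (rotation vector, rad) and "tvec" (3), from world to camera coordinates, as OpenCV has them; the wrist camera has in their place "T_tool_cam" (4x4, takes a point from camera to tool coordinates, whose origin is the TCP and whose axes are the flange's). Camera axes: x right, y down, z forward; pixel columns grow to the right and rows downward; lengths in m; the calibration is good to about 2 mm. A picture is of the moment at which its call begins: read the wrist's pose just before it. There is no depth.
- r.close_job(): hands the job in, once; it reports no verdict.
The state is a dict: "time_s": time; "joints": joint angles; "qd": joint speeds; "joint_torque": joint torques, N m; "tcp_pos": TCP position; "eef_rot": TCP orientation; "contact_force": force on the tool from outside, world axes, zero at the start; "moment": the same for the moment, N m; "gripper_width": finger opening in m.
Only numpy, scipy, OpenCV 4.12 (cv2) and the standard library are available. Lean on these libraries where they do the work, as an engineer would, in place of code of your own. Each camera call takes 0.05 s, during which the arm holds its last target.

TASK

Close the screw dispenser: take the filler cap that is standing on the bench by its bar handle, set it into the dispenser's round neck so that its two pins drop through the neck's slots, and twist it clockwise until it is fully home and tight against its stop. Do it by feel and without forcing anything, let go of the cap, and do not push about the other things on the bench.

Things in the scene. Friction and masses are not known exactly. Their poses are not given: they have to be found in the camera images.
- cap: Loose filler cap standing upright on the bench, 64 mm tall, 0.25 to 0.42 kg. Origin: centre of its underside, z up. An aluminium plug, 57 mm in diameter, 26 mm tall, foot chamfered 4 mm; above it a flange 88 mm in diameter from 26 to 32 mm; on that the black bar handle from 32 to 64 mm. Half a turn makes no difference.
- handle (a point): Point on the cap's axis in the bar handle, 54 mm above the cap's underside, 10 mm below the bar's top. Axes as the cap's. The bar is 72 mm long (along x), 14 mm thick (along y), and stands free above the flange.
- pins (a point): Point on the cap's axis, 10 mm above its underside, level with the axis of the cap's two round pins. They stick out of the plug along the cap's +x and -x (straight under the bar handle), are 8 mm thick and end 37 mm from the cap's axis.
- dispenser: Grey bench-top screw dispenser, fixed, housing 200 mm (x) by 170 mm (y), 90 mm tall, with a small display and a steel outlet chute on its front (-x). Origin: centre of its underside, z up. In the middle of its top stands a round steel neck, 88 mm in outer diameter, from 90 to 125 mm.
- neck (a point): Centre of the neck's mouth, level with its top, 125 mm above the bench; axes as the dispenser's. The neck has a flat lip, 60 mm inner diameter, with two opposite slots 12 mm wide. The line through the slots is the x axis turned by up to 0.6 rad either way (the neck was clamped on at no exact angle; it does not turn): look or feel for it. Pins resting on the lip hold the cap's underside 6 mm below here.
- seat (a point): Where the centre of the cap's underside is when locked, 23 mm below the neck's top. Press the pins through the slots until the underside is 20 to 22 mm below the neck's top (the flange meets it at 26), then turn clockwise seen from above (the other way is blocked): ramps draw the cap down over some 0.9 rad, then a level run, where it stays by itself, and a hard stop at about a sixth of a turn.
- pad (a joint): Spring-loaded rubber pad, 32 mm in diameter, in the middle of the neck, which the cap's underside presses down: 0 = up, 17 mm below the neck's top; grows as it is pressed (m). The spring pushes back with 2 N plus 2 N per mm: 6 N when the pins come under the lip, 14 N at 6 mm, where the locked cap holds it.
- jar: Bystander: closed clear jar 68 mm in diameter, 100 mm tall. Origin: centre of its underside.
- tray: Bystander: open blue tray 150 by 100 mm, 50 mm tall. Origin: centre of its underside.
- carton: Bystander: brown carton 130 by 90 mm, 70 mm tall. Origin: centre of its underside.
There are look-alikes about, which are no part of the job. Leave any red or turquoise look-alike of the cap alone.

How it is judged:
By the outcome, as a careful person would: the job done as asked, in the order asked, and still so for the second after the job is handed in, with the robot touching nothing.
It also fails if it takes over 72 s, if anything falls off the work surface, if the arm or the gripper's body presses on something with over 40 N, if the wrist force passes 120 N, or if a joint passes its speed limit or range.

## Working session

There is one attempt and no reset: what is moved stays moved. The work goes in short steps, Python scripts to look and compute and a tool call to move; the robot and the scene stay as the last step left them, time stands still between calls to the robot, and variables do not carry over. Pictures are saved under pics/ and viewed, and the job is handed in when it is done.

Besides the shell and the picture viewer there is one more tool, called after "Call:" as name(argument=value, ...), one argument or row to a line, values as JSON. step_arm: Moves the arm, as the interface text tells. Its arguments: {"type":"object","properties":{"increments":{"type":"array","items":{"type":"array"}},"force":{"type":"number"}},"required":["increments"]}

```bash
mkdir -p pics; ls
python3 - <<'E'
from plant import r
import cv2
s=r.get_state(); print(s, r.grip_depth)
for n in ["scene","side","wrist"]:
    c=r.capture(n); cv2.imwrite(f"pics/{n}0.png",c["color"][:,:,::-1])
    print(n,{k:(v.tolist() if hasattr(v,'tolist') else v) for k,v in c.items() if k!="color"})
E
```

```text
pics
{'time_s': 0.0, 'joints': array([-5.68869558e+01,  2.05914216e+01,  6.35663070e-01, -2.10105534e-02,
       -7.01365739e+01, -1.65083081e+01]), 'qd': array([-0.05289115,  0.0124725 ,  0.05065989, -0.07212516, -0.05062084,
        0.02207937]), 'joint_torque': array([ 3.62684923e-04, -5.82724857e+01,  2.93056870e+01,  6.99741483e+00,
        6.79255289e-03, -1.20662326e-04]), 'tcp_pos': array([ 0.19275385, -0.64639188,  0.2256344 ]), 'eef_rot': array([ 1.79905861e+02, -7.30208315e-03, -1.63402413e+02]), 'contact_force': array([-0.19938204, -0.13320348, -0.46145526]), 'moment': array([0.04270673, 0.0147373 , 0.02309498]), 'gripper_width': 0.0876695504646395} 0.0188
scene {'intrinsics': [[490.92035480898863, 0.0, 328.0320661660124], [0.0, 490.92035480898863, 243.665488212988], [0.0, 0.0, 1.0]], 'k1': -0.07504712851014371, 'rvec': [2.133020365655079, 1.1091574123293935, -0.4357209095771903], 'tvec': [-0.3192315677853246, -0.24249673589456666, 1.736394453008625]}
side {'intrinsics': [[552.7278393294201, 0.0, 315.84851363750454], [0.0, 552.7278393294201, 229.7814107676025], [0.0, 0.0, 1.0]], 'k1': 0.03684565305715002, 'rvec': [0.40004936883180015, -2.8328446167429324, 1.0346022434208568], 'tvec': [0.5149365156875536, 0.2009946745003649, 1.1653111843122366]}
wrist {'intrinsics': [[351.4890168768359, 0.0, 319.55135593369556], [0.0, 351.4890168768359, 239.96938495190477], [0.0, 0.0, 1.0]], 'k1': -0.0013810824228184977, 'T_tool_cam': [[0.00014394249249977166, -0.9523681020214325, -0.30495077886874394, 0.08163917658184917], [0.9999999702854834, 0.00019708455159576937, -0.00014348070295468025, -0.00011534312651007017], [0.0001967475322618424, -0.3049507491543089, 0.952368102091116, -0.15796533760421297], [0.0, 0.0, 0.0, 1.0]]}
```

View pics/scene0.png

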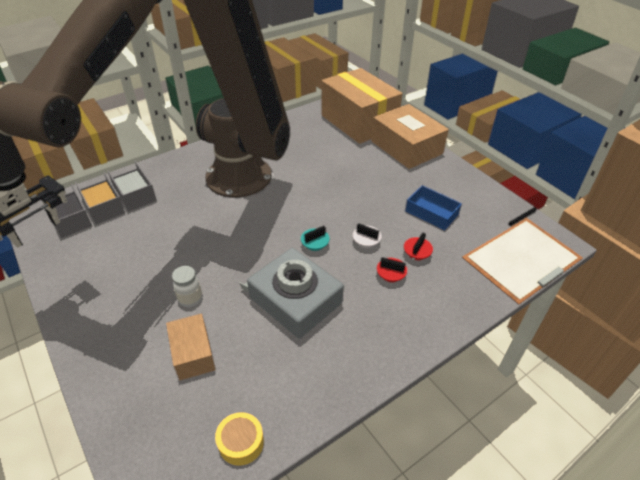

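View pics/side0.png

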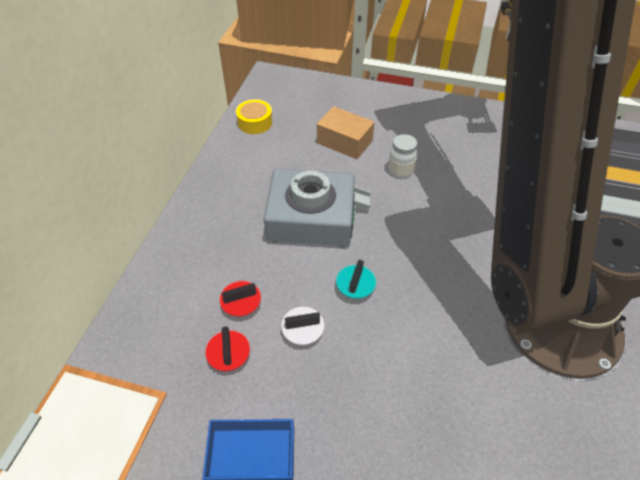

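View pics/wrist0.png

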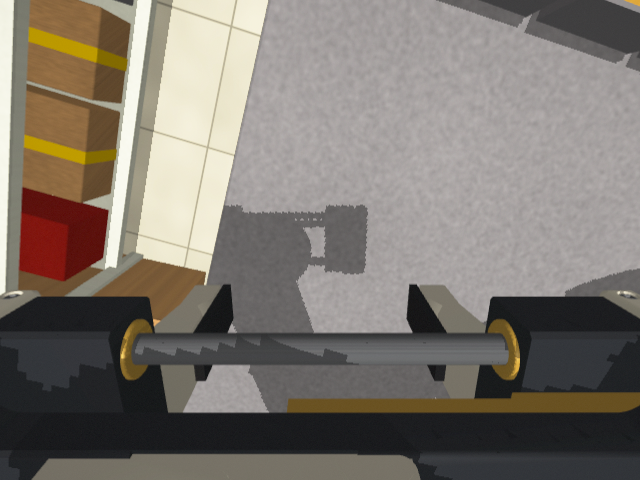

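The scene view shows the white cap at (367,236) with the neck at (295,276). In the side view the cap is at (303,325) and the neck at (310,190). The red and turquoise caps beside them are look-alikes.

```bash
cat > h.py <<'E'
import numpy as np, cv2
from scipy.spatial.transform import Rotation as Ro
from plant import r
def cam(n):
    s=r.get_state(); c=r.capture(n)
    if n=="wrist":
        T=np.eye(4);T[:3,:3]=Ro.from_euler('xyz',s['eef_rot'],degrees=True).as_matrix();T[:3,3]=s['tcp_pos']
        M=T@c['T_tool_cam']; c['R']=M[:3,:3]; c['o']=M[:3,3]
    else:
        R=cv2.Rodrigues(np.array(c['rvec']))[0]; c['R']=R.T; c['o']=-R.T@np.array(c['tvec'])
    return c
def ray(c,u,v):
    K=np.array(c['intrinsics']); d=cv2.undistortPoints(np.array([[[u,v]]],float),K,np.array([c['k1'],0,0,0,0.]))[0,0]
    return c['R']@np.array([d[0],d[1],1])
def pt(c,u,v,z):
    d=ray(c,u,v); return c['o']+d*(z-c['o'][2])/d[2]
def proj(c,P):
    R=c['R'].T; p=cv2.projectPoints(np.array(P,float).reshape(-1,1,3),cv2.Rodrigues(R)[0],-R@c['o'],np.array(c['intrinsics']),np.array([c['k1'],0,0,0,0.]))[0]
    return p.reshape(-1,2)
E
python3 - <<'E'
from h import *
for n,cp,nk in [("scene",(367,236),(295,274)),("side",(303,325),(310,188))]:
    c=cam(n); im=c['color'].astype(int)
    print(n,"neck",pt(c,*nk,.125),"cap",pt(c,*cp,.04))
    u,v=cp
    x0,y0=u-35,v-35
    sub=c['color'][y0:y0+70,x0:x0+70]; g=cv2.cvtColor(sub,cv2.COLOR_RGB2GRAY); hs=cv2.cvtColor(sub,cv2.COLOR_RGB2HSV)
    m=((g<60)).astype(np.uint8)
    k,l,st,ce=cv2.connectedComponentsWithStats(m); i=1+st[1:,4].argmax(); 
    p=np.argwhere(l==i)[:,::-1]+[x0,y0]
    print("bar px",len(p),p.mean(0), pt(c,*p.mean(0),.05))
    w=((g>175)).astype(np.uint8); k,l,st,ce=cv2.connectedComponentsWithStats(w); i=1+st[1:,4].argmax(); p=np.argwhere(l==i)[:,::-1]+[x0,y0]
    print("white",st[i],pt(c,*p.mean(0),.03))
    a=c['color']; a=np.hstack([cv2.resize(a[q[1]-40:q[1]+40,q[0]-40:q[0]+40],(400,400),interpolation=cv2.INTER_CUBIC) for q in (cp,nk)])
    cv2.imwrite(f"pics/{n}_z.png",a[:,:,::-1])
E
```

```text
scene neck [ 0.599871   -0.14098754  0.125     ] cap [0.53086875 0.1567192  0.04      ]
bar px 210 [390.73333333 264.53333333] [0.66625637 0.13305307 0.05      ]
white [ 21  29  29  16 192] [0.52922843 0.14984438 0.03      ]
side neck [ 0.58563104 -0.12494402  0.125     ] cap [0.51344559 0.17143301 0.04      ]
bar px 200 [301.905 321.755] [0.51583419 0.17046166 0.05      ]
white [ 13  16  44  39 891] [0.51496257 0.17018421 0.03      ]
```

```bash
python3 -c "
import cv2,numpy as np
a=[cv2.imread(f'pics/{n}_z.png') for n in('scene','side')]
cv2.imwrite('pics/z.png',cv2.resize(np.vstack(a),(600,600)))"
```

```text
(no output)
```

View pics/z.png

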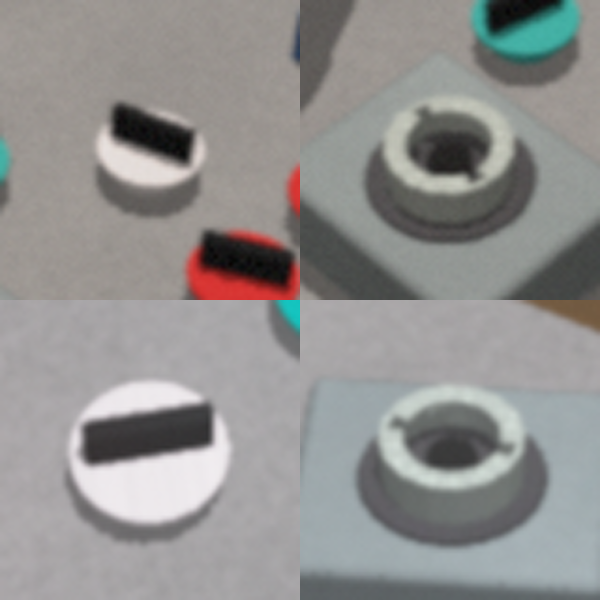

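Run:
```python
from h import *
for n in ("scene","side"):
    c=cam(n); s=r.get_state()
    print(n,proj(c,[[0,0,0],s['tcp_pos'],[0,0,.1]]), c['o'])
    print(s['time_s'])
```

```text
scene [[238.13868826 175.38010256]
 [ 36.66519692 232.10312299]
 [234.93290531 151.92187444]] [ 1.31117547 -0.56377752  1.06712368]
0.3
side [[562.1170458  325.90716987]
 [514.53419439  49.84822509]
 [579.38023793 299.68815559]] [0.3254027  0.71648192 1.02189793]
0.35
```

Run:
```python
from h import *
def ang(c,a,b,z):
    A=pt(c,*a,z);B=pt(c,*b,z); d=B-A; return A,B,np.degrees(np.arctan2(d[1],d[0])),np.linalg.norm(d)
c=cam("side"); print("bar",ang(c,(285.1,318.3),(319.8,313),.064)); print("slots",ang(c,(296.1,180.8),(324.7,187.2),.125))
c=cam("scene"); print("slots",ang(c,(288.3,264.7),(301.7,279.9),.125)); print("bar",ang(c,(359.5,224),(379,231.5),.064))
```

```text
bar (array([0.54765637, 0.18002496, 0.064     ]), array([0.48443563, 0.14912434, 0.064     ]), np.float64(-153.95184722258975), np.float64(0.07036838919566633))
slots (array([ 0.6228516 , -0.13828496,  0.125     ]), array([ 0.55427135, -0.13655375,  0.125     ]), np.float64(178.55396266210525), np.float64(0.06860209712488358))
slots (array([ 0.56312364, -0.13795736,  0.125     ]), array([ 0.62602867, -0.13778629,  0.125     ]), np.float64(0.1558176199971974), np.float64(0.0629052631342957))
bar (array([0.49594168, 0.15355854, 0.064     ]), array([0.5543403 , 0.18123363, 0.064     ]), np.float64(25.356267035593994), np.float64(0.06462436543557211))
```

```bash
cat >> h.py <<'E'
def go(p,yaw):
    s=r.get_state(); Rm=Ro.from_euler('xyz',s['eef_rot'],degrees=True)
    d=Rm.inv().apply(np.array(p)-s['tcp_pos']); w=(Rm.inv()*Ro.from_euler('xyz',[180,0,yaw],degrees=True)).as_rotvec()
    print('shift',d.round(4),'rot',w.round(4))
E
python3 - <<'E'
from h import *
go([.558,-.147,.34],-163.4)
c=cam("side")
for p in [(356,282),(240,299),(228,352)]: print(pt(c,*p,.032))
E
```

```text
shift [-0.4927  0.3746 -0.1135] rot [0.0002 0.     0.0001]
[0.43563382 0.03348679 0.032     ]
[0.66162289 0.14365003 0.032     ]
[0.63936601 0.26565815 0.032     ]
```

Call:
step_arm(
  increments=[
    [[-0.035, 0.027, -0.02], [0, 0, 0], 0],
    [[-0.073, 0.055, -0.04], [0, 0, 0], 0],
    [[-0.11, 0.083, -0.06], [0, 0, 0], 0],
    [[-0.148, 0.112, -0.08], [0, 0, 0], 0],
    [[-0.185, 0.14, -0.1], [0, 0, 0], 0],
    [[-0.223, 0.169, -0.113], [0, 0, 0], 0],
    [[-0.261, 0.198, -0.113], [0, 0, 0], 0],
    [[-0.299, 0.227, -0.113], [0, 0, 0], 0],
    [[-0.337, 0.256, -0.113], [0, 0, 0], 0],
    [[-0.375, 0.285, -0.113], [0, 0, 0], 0],
  ],
)

```text
time_s: 1.5
tcp_pos: [0.4716, -0.2647, 0.3402]
eef_rot: [-180.0, 0.1, -163.4]
contact_force: [0.2, -0.9, 0.2]
gripper_width: 0.0879
```

Call:
step_arm(
  increments=[
    [[-0.039, 0.03, 0], [0, 0, 0], 0],
    [[-0.078, 0.06, 0], [0, 0, 0], 0],
    [[-0.118, 0.09, 0], [0, 0, 0], 0],
    [[-0.118, 0.09, 0], [0, 0, 0], 0],
    [[-0.118, 0.09, 0], [0, 0, 0], 0],
  ],
)

```text
time_s: 2.0
tcp_pos: [0.5586, -0.1454, 0.3391]
eef_rot: [180.0, -0.0, -163.3]
contact_force: [-1.4, 0.0, 0.1]
gripper_width: 0.0878
```

Run:
```python
from h import *
print(r.get_state()); c=cam("wrist"); cv2.imwrite("pics/w1.png",c['color'][:,:,::-1])
np.save("w1.npy",c,allow_pickle=True)
```

```text
{'time_s': 2.0, 'joints': array([ 4.81841869e+00,  8.36990847e+00, -1.16897171e+00, -3.83637761e-04,
       -8.05119093e+01, -7.80770181e+01]), 'qd': array([-2.05772474, -1.10750532, -0.56127752,  0.20623312, -0.05875429,
        0.3527611 ]), 'joint_torque': array([ 1.25343170e+00, -4.17161429e+01,  3.09098339e+01,  7.22685903e+00,
        9.69622750e-03, -1.23215904e-01]), 'tcp_pos': array([ 0.55861221, -0.14538891,  0.33912386]), 'eef_rot': array([ 1.79989137e+02, -4.96155492e-02, -1.63258658e+02]), 'contact_force': array([-1.44088856,  0.04076787,  0.09500598]), 'moment': array([-0.02374664,  0.04205543,  0.03248355]), 'gripper_width': 0.08775920327995963}
```

View pics/w1.png

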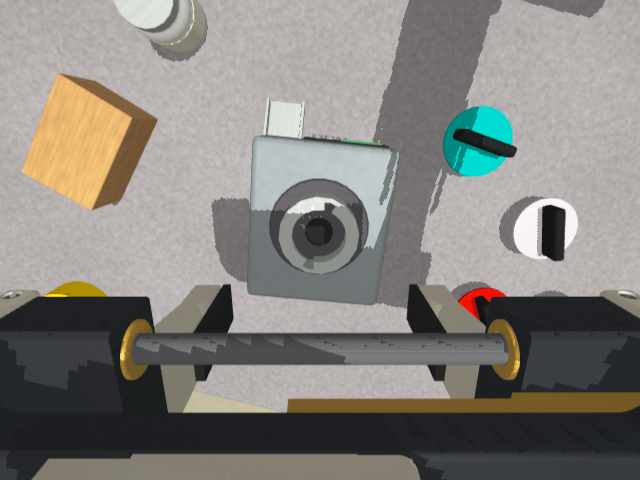

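Run:
```python
import cv2,numpy as np
a=cv2.imread("pics/w1.png")
z=np.hstack([cv2.resize(a[y-50:y+50,x-50:x+50],(400,400),interpolation=cv2.INTER_CUBIC) for x,y in((318,228),(545,230))])
cv2.imwrite("pics/w1z.png",z)
```

```text
(no output)
```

View pics/w1z.png

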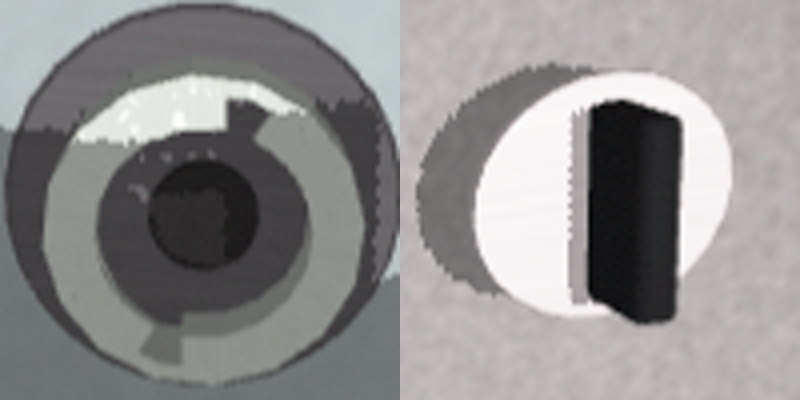

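Run:
```python
from h import *
c=np.load("w1.npy",allow_pickle=True).item()
print("neck",pt(c,319,235.25,.125),pt(c,319.3,235,.125))
f=lambda x,y:(x/4+268,y/4+178)
for z in(.125,.122):
    A=pt(c,*f(250,118),z);B=pt(c,*f(163,340),z);d=A-B;print("slots",(A+B)/2,np.degrees(np.arctan2(d[1],d[0])),np.linalg.norm(d))
# check circle projection
t=np.linspace(0,2*np.pi,12); N=pt(c,319.2,235.1,.125); q=proj(c,N+np.c_[np.cos(t),np.sin(t),0*t]*.044); print((q.min(0)-[268,178])*4,(q.max(0)-[268,178])*4)
im=c['color'][180:280,495:595]; hsv=cv2.cvtColor(im,cv2.COLOR_RGB2HSV)
m=((hsv[...,2]>225)|(hsv[...,2]<60)).astype(np.uint8)
m=cv2.morphologyEx(m,cv2.MORPH_CLOSE,np.ones((3,3)))
w=(hsv[...,2]>225).astype(np.uint8)
cn=max(cv2.findContours(w,0,1)[0],key=cv2.contourArea)[:,0]+[495,180]
pts=np.array([pt(c,*p,.032)[:2] for p in cn]); cc,rr=cv2.minEnclosingCircle(pts.astype(np.float32)); print("flange",cc,rr)
g=lambda x,y:((x-400)/4+495,y/4+180)
# bar top face corners guess: side faces
P=[g(638,115),g(681,120),g(675,322),g(640,322)]
P=[pt(c,*p,.064) for p in P]; print(np.round(P,4)); d=P[1]-P[2]; print(np.degrees(np.arctan2(d[1],d[0])),np.linalg.norm(d))
Q=[pt(c,*g(590,105),.032),pt(c,*g(590,300),.032)];d=Q[0]-Q[1];print(np.degrees(np.arctan2(d[1],d[0])),np.linalg.norm(d))
```

```text
neck [ 0.58930426 -0.13693549  0.125     ] [ 0.5889317  -0.13670083  0.125     ]
slots [ 0.58996383 -0.1363302   0.125     ] 176.20020855649474 0.06860828727894233
slots [ 0.59084536 -0.1360668   0.122     ] 176.20020855649477 0.06916134166635679
[47.96065495 70.79800119] [361.27873054 370.02231774]
flange (0.5181169509887695, 0.16639161109924316) 0.04355635866522789
[[0.4883 0.1421 0.064 ]
 [0.4858 0.1559 0.064 ]
 [0.5474 0.1875 0.064 ]
 [0.5507 0.1764 0.064 ]]
-152.84669370920935 0.0692114549357568
-152.32849623870806 0.07126248680473485
```

Run:
```python
from h import *
go([.489,.151,.23],-152.7)
```

```text
shift [-0.0191  0.3046  0.1094] rot [ 0.     -0.0004 -0.1856]
```

Call:
step_arm(
  increments=[
    [[-0.003, 0.045, 0.01], [0, 0, -0.03], 0],
    [[-0.006, 0.09, 0.02], [0, 0, -0.06], 0],
    [[-0.009, 0.135, 0.03], [0, 0, -0.09], 0],
    [[-0.012, 0.18, 0.045], [0, 0, -0.12], 0],
    [[-0.015, 0.225, 0.065], [0, 0, -0.15], 0.3],
    [[-0.017, 0.265, 0.09], [0, 0, -0.18], 0.3],
    [[-0.019, 0.305, 0.11], [0, 0, -0.186], 0.3],
    [[-0.019, 0.305, 0.11], [0, 0, -0.186], 0.3],
    [[-0.019, 0.305, 0.11], [0, 0, -0.186], 0.3],
  ],
)

```text
time_s: 2.95
tcp_pos: [0.489, 0.1507, 0.2297]
eef_rot: [-180.0, -0.0, -152.7]
contact_force: [-1.3, 0.0, -0.1]
gripper_width: 0.0622
```

Run:
```python
from h import *
c=cam("wrist"); cv2.imwrite("pics/w2.png",c['color'][:,:,::-1])
np.save("w2.npy",c,allow_pickle=True); print(r.get_state()['joints'],r.get_state()['gripper_width'])
```

```text
[ 3.90860171e+01  4.91065816e+00 -1.92833352e+01  2.45991616e-02
 -6.57642314e+01 -1.01857533e+02] 0.06121564347696097
```

View pics/w2.png

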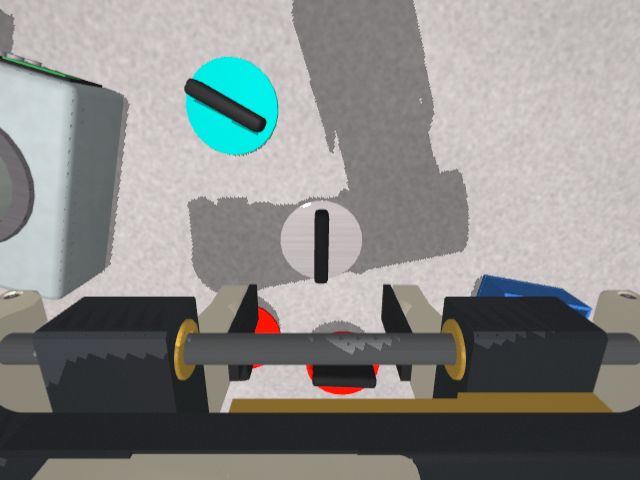

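Run:
```python
from h import *
c=np.load("w2.npy",allow_pickle=True).item()
print(pt(c,321.2,240,.032))
g=cv2.cvtColor(c['color'],cv2.COLOR_RGB2GRAY)[195:295,290:350]
m=(g<50).astype(np.uint8); k,l,st,ce=cv2.connectedComponentsWithStats(m); i=1+st[1:,4].argmax(); p=np.argwhere(l==i)[:,::-1]+[290,195]
print(st[i],p.mean(0)); rows=[(p[p[:,1]==y,0].mean(),y) for y in (215,225,235,245,255,265,275)]; print(rows)
A=pt(c,*rows[0],.064);B=pt(c,*rows[-1],.064);d=A-B;yaw=np.degrees(np.arctan2(d[1],d[0]));print(yaw)
print([pt(c,p[:,0].mean(),y,.064) for y in(p[:,1].min(),p[:,1].max())])
ctr=pt(c,*p.mean(0),.058);print(ctr)
go([.518,.166,.036],-152.7)
```

```text
[0.51700083 0.16649323 0.032     ]
[ 25  15  14  73 952] [321.13970588 245.63235294]
[(np.float64(321.5), 215), (np.float64(321.5), 225), (np.float64(321.0), 235), (np.float64(321.0), 245), (np.float64(321.0), 255), (np.float64(321.0), 265), (np.float64(321.0), 275)]
-153.06063244358538
[array([0.4816683 , 0.14799356, 0.064     ]), array([0.54735039, 0.1820204 , 0.064     ])]
[0.5148821 0.1652232 0.058    ]
shift [-0.0324  0.001   0.1943] rot [-0.0002  0.0008 -0.0011]
```

Call:
step_arm(
  increments=[
    [[-0.015, 0.0, 0.04], [0, 0, -0.004], 0.3],
    [[-0.031, 0.001, 0.085], [0, 0, -0.004], 0.3],
    [[-0.031, 0.001, 0.125], [0, 0, -0.004], 0.3],
    [[-0.031, 0.001, 0.16], [0, 0, -0.004], 0.3],
    [[-0.031, 0.001, 0.18], [0, 0, -0.004], 0.3],
    [[-0.031, 0.001, 0.19], [0, 0, -0.004], 0.3],
    [[-0.031, 0.001, 0.193], [0, 0, -0.004], 0.3],
    [[-0.031, 0.001, 0.193], [0, 0, -0.004], 0.3],
  ],
)

```text
time_s: 3.8
tcp_pos: [0.5172, 0.1659, 0.0374]
eef_rot: [180.0, 0.1, -152.6]
contact_force: [-0.1, 1.0, 0.2]
gripper_width: 0.0616
```

Call:
step_arm(
  increments=[
    [[0, 0, 0], [0, 0, 0], 0.5],
    [[0, 0, 0], [0, 0, 0], 0.65],
    [[0, 0, 0], [0, 0, 0], 0.8],
    [[0, 0, 0], [0, 0, 0], 0.9],
    [[0, 0, 0], [0, 0, 0], 1],
    [[0, 0, 0], [0, 0, 0], 1],
    [[0, 0, 0], [0, 0, 0], 1],
  ],
  force=10,
)

```text
time_s: 4.5
tcp_pos: [0.5163, 0.1663, 0.0366]
eef_rot: [-180.0, 0.0, -152.5]
contact_force: [-0.4, -0.7, 0.3]
gripper_width: 0.0138
```

Call:
step_arm(
  increments=[
    [[0, 0, 0], [0, 0, 0], 1],
    [[0, 0, 0], [0, 0, 0], 1],
    [[0, 0, -0.003], [0, 0, 0], 1],
    [[0, 0, -0.01], [0, 0, 0], 1],
    [[0, 0, -0.03], [0, 0, 0], 1],
    [[0, 0, -0.06], [0, 0, 0], 1],
    [[0, 0, -0.1], [0, 0, 0], 1],
    [[0, 0, -0.14], [0, 0, 0], 1],
    [[0, 0, -0.17], [0, 0, 0], 1],
    [[0, 0, -0.17], [0, 0, 0], 1],
  ],
  force=40,
)

```text
time_s: 5.5
tcp_pos: [0.5184, 0.1672, 0.2118]
eef_rot: [180.0, 0.5, -152.5]
contact_force: [0.7, -0.2, -4.1]
gripper_width: 0.0138
```

Run:
```python
from h import *
go([.590,-.1368,.21],-183.8)
s=r.get_state(); print(s['contact_force'],s['moment'],s['tcp_pos'],s['gripper_width'])
for n in("wrist","side"):
    c=cam(n); cv2.imwrite(f"pics/{n}3.png",c['color'][:,:,::-1])
```

```text
shift [ 0.077  -0.3027  0.0011] rot [0.0026 0.008  0.5466]
[ 0.66316634 -0.18902276 -4.09470642] [ 0.12657941 -0.09125622  0.00281088] [0.51840031 0.16719658 0.21181822] 0.01378119329971601
```

View pics/wrist3.png

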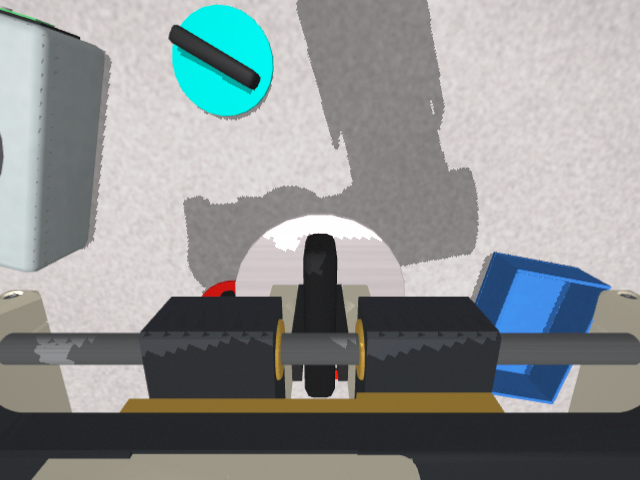

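View pics/side3.png

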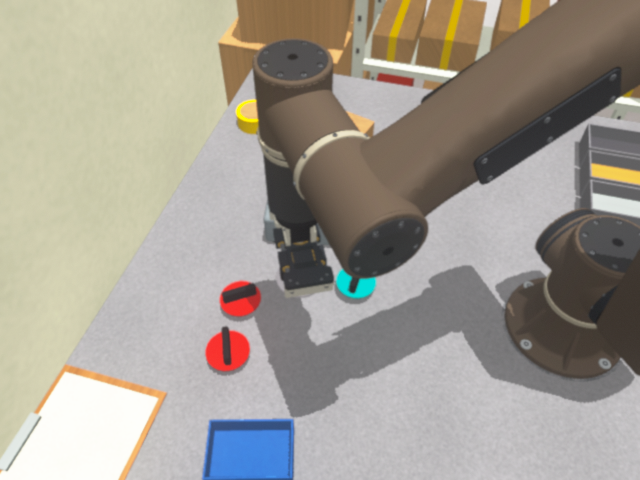

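Run:
```python
from h import *
c=cam("wrist"); T=np.array(c['T_tool_cam']); c['R']=T[:3,:3]; c['o']=T[:3,3]
im=c['color'].astype(int); 
for u in (300,310,330,340): print(u,im[206:224,u].sum(1))
for y in(212,213,214,215): print(y,pt(c,320,y,.0045))
pts=[]
g=cv2.cvtColor(c['color'],cv2.COLOR_RGB2HSV)[205:290,225:415]
m=((g[...,2]>185)&(g[...,1]<22)).astype(np.uint8)
cv2.imwrite("pics/m3.png",m*255)
```

```text
300 [407 412 416 423 427 426 426 420 423 441 495 678 757 763 763 763 763 763]
310 [402 405 404 396 395 402 407 429 464 676 758 763 763 763 763 763 763 763]
330 [404 403 406 409 405 407 412 451 478 672 759 763 763 763 763 763 763 763]
340 [407 405 402 396 400 405 409 410 416 439 498 638 755 763 763 763 763 763]
212 [ 0.04356693 -0.00015087  0.0045    ]
213 [ 0.0430819  -0.00015061  0.0045    ]
214 [ 0.04259601 -0.00015035  0.0045    ]
215 [ 0.04210926 -0.00015009  0.0045    ]
```

Run:
```python
import cv2
a=cv2.imread("pics/wrist3.png")[200:300,225:415]; cv2.imwrite("pics/w3z.png",cv2.resize(a,None,fx=4,fy=4,interpolation=cv2.INTER_CUBIC))
```

```text
(no output)
```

View pics/w3z.png

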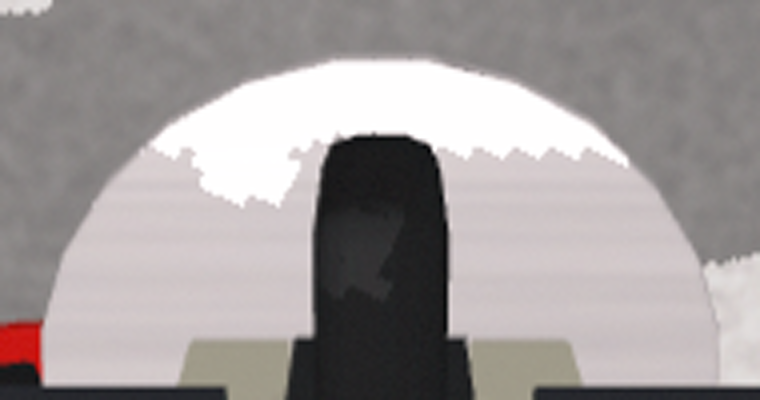

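Run:
```python
from h import *
go([.668,-.137,.25],-183.8)
```

```text
shift [ 0.0043 -0.3391 -0.0444] rot [ 1.000e-04 -1.500e-03  5.457e-01]
```

Call:
step_arm(
  increments=[
    [[0.0, -0.03, -0.02], [0, 0, 0.05], 1],
    [[0.001, -0.07, -0.04], [0, 0, 0.12], 1],
    [[0.001, -0.11, -0.044], [0, 0, 0.19], 1],
    [[0.002, -0.15, -0.044], [0, 0, 0.26], 1],
    [[0.002, -0.19, -0.044], [0, 0, 0.33], 1],
    [[0.003, -0.23, -0.044], [0, 0, 0.4], 1],
    [[0.003, -0.27, -0.044], [0, 0, 0.46], 1],
    [[0.004, -0.31, -0.044], [0, 0, 0.51], 1],
    [[0.004, -0.339, -0.044], [0, 0, 0.546], 1],
    [[0.004, -0.339, -0.044], [0, 0, 0.546], 1],
  ],
)

```text
time_s: 6.65
tcp_pos: [0.6692, -0.1397, 0.2467]
eef_rot: [-179.9, -0.3, 175.9]
contact_force: [-0.8, -0.3, -3.3]
gripper_width: 0.014
```

Call:
step_arm(
  increments=[
    [[0, 0, 0], [0, 0, 0], 1],
    [[0, 0, 0], [0, 0, 0], 1],
    [[0, 0, 0], [0, 0, 0], 1],
  ],
)

```text
time_s: 6.95
tcp_pos: [0.6688, -0.1354, 0.2501]
eef_rot: [180.0, -0.0, 176.3]
contact_force: [-0.4, 0.4, -2.9]
gripper_width: 0.0141
```

Run:
```python
from h import *
s=r.get_state(); print(s['tcp_pos'],s['eef_rot'],s['joints'],s['contact_force'],s['moment'])
c=cam("wrist"); np.save("w4.npy",c,allow_pickle=True); cv2.imwrite("pics/w4.png",c['color'][:,:,::-1])
a=c['color'][:,:,::-1][60:200,240:400]; cv2.imwrite("pics/w4z.png",cv2.resize(a,None,fx=4,fy=4,interpolation=cv2.INTER_CUBIC))
```

```text
[ 0.6688311  -0.13541963  0.25014098] [ 1.79995212e+02 -4.78351530e-02  1.76278303e+02] [ 4.87090010e+00  2.05698134e+01  3.79200294e+00 -1.24058973e-02
 -7.32687729e+01 -9.85890229e+01] [-0.37412879  0.40560742 -2.85285772] [-0.0058385  -0.06738053 -0.03530261]
```

View pics/w4.png

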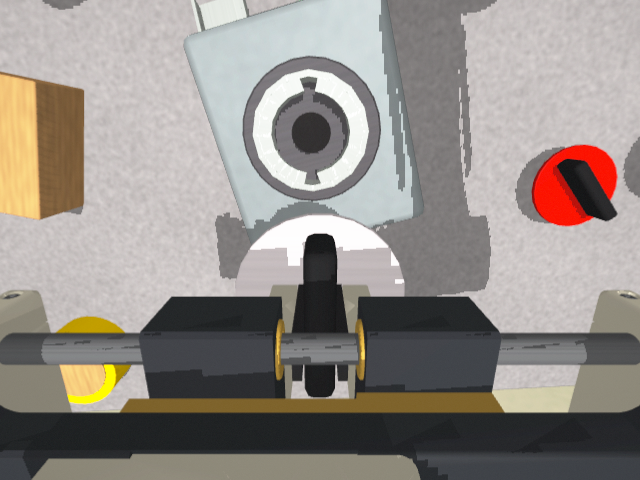

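View pics/w4z.png

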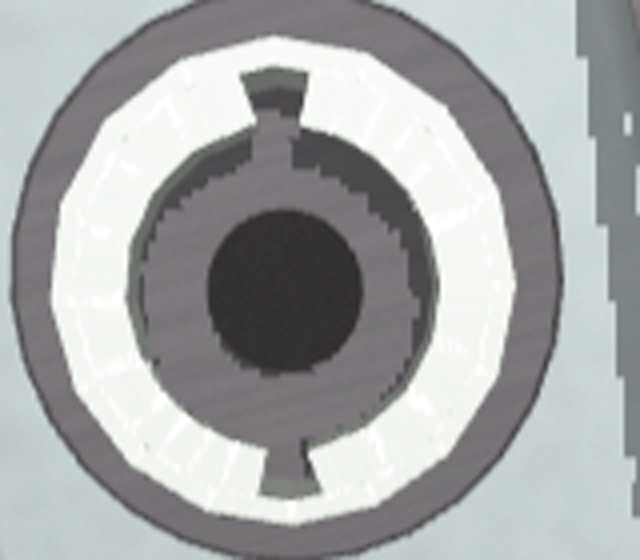

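Run:
```python
from h import *
c=np.load("w4.npy",allow_pickle=True).item()
f=lambda x,y:(x/4+240-.375,y/4+60-.375)
for a,b in[((274.5,70),(289.5,493)),((277.5,122),(287,450))]:
    A=pt(c,*f(*a),.125);B=pt(c,*f(*b),.125);d=A-B;print("slots",(A+B)/2,np.degrees(np.arctan2(d[1],d[0])),np.linalg.norm(d))
g=c['color'][60:200,240:400]; m=((g.min(2)>225)).astype(np.uint8); k,l,st,ce=cv2.connectedComponentsWithStats(m)
i=[j for j in range(1,k) if abs(st[j,2]-116)<12][0]; print(st[i])
cn=np.concatenate(cv2.findContours((l==i).astype(np.uint8),0,1)[0])[:,0]+[240,60]
P=np.array([pt(c,*p,.125)[:2] for p in cn]); print(cv2.minEnclosingCircle(P.astype(np.float32)), cv2.fitEllipse(P.astype(np.float32)))
T=np.array(c['T_tool_cam']); print("tool yaw",176.278)
```

```text
slots [ 0.5903486  -0.13719268  0.125     ] 177.94827209757324 0.07781437737578682
slots [ 0.5905036  -0.13718769  0.125     ] 177.56003356686492 0.06039339121653551
[  13   10  116  120 5252]
((0.5904117226600647, -0.13717418909072876), 0.04457996040582657) ((0.5904733538627625, -0.13721482455730438), (0.08715886622667313, 0.08743028342723846), 179.51422119140625)
tool yaw 176.278
```

Run:
```python
from h import *
go([.5892,-.1372,.168],177.8)
```

```text
shift [ 0.0794 -0.007   0.0825] rot [ 0.0001 -0.0002 -0.0264]
```

Call:
step_arm(
  increments=[
    [[0.02, -0.002, 0.01], [0, 0, -0.01], 1],
    [[0.045, -0.004, 0.025], [0, 0, -0.026], 1],
    [[0.065, -0.006, 0.04], [0, 0, -0.026], 1],
    [[0.079, -0.007, 0.055], [0, 0, -0.026], 1],
    [[0.079, -0.007, 0.07], [0, 0, -0.026], 1],
    [[0.079, -0.007, 0.08], [0, 0, -0.026], 1],
    [[0.079, -0.007, 0.082], [0, 0, -0.026], 1],
    [[0.079, -0.007, 0.082], [0, 0, -0.026], 1],
    [[0.079, -0.007, 0.082], [0, 0, -0.026], 1],
  ],
)

```text
time_s: 7.9
tcp_pos: [0.5906, -0.138, 0.1692]
eef_rot: [-180.0, 0.1, 177.7]
contact_force: [0.4, -0.4, -3.8]
gripper_width: 0.014
```

Run:
```python
from h import *
s=r.get_state(); print(s['tcp_pos'],s['eef_rot'],s['contact_force'],s['moment'])
go([.5892,-.1372,.160],177.8)
for n in ("side","scene"):
  c=cam(n);u,v=map(int,proj(c,[.59,-.137,.14])[0]); cv2.imwrite(f"pics/{n}5.png",cv2.resize(c['color'][v-60:v+60,u-60:u+60,::-1],(400,400),interpolation=cv2.INTER_CUBIC))
cv2.imwrite("pics/5.png",np.hstack([cv2.imread(f"pics/{n}5.png") for n in("side","scene")]))
```

```text
[ 0.59063819 -0.13800527  0.16921247] [-1.79991538e+02  5.64780077e-02  1.77721456e+02] [ 0.39811078 -0.40805279 -3.76841318] [-0.04682214  0.01835633 -0.00591499]
shift [0.0015 0.0007 0.0092] rot [-0.0001  0.001  -0.0014]
```

View pics/5.png

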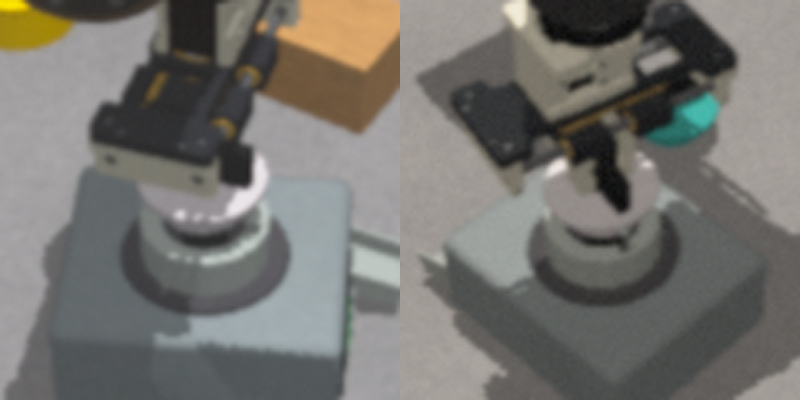

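Call:
step_arm(
  increments=[
    [[0.001, 0.0005, 0.001], [0, 0, 0], 1],
    [[0.001, 0.0005, 0.003], [0, 0, 0], 1],
    [[0.001, 0.0005, 0.005], [0, 0, 0], 1],
    [[0.001, 0.0005, 0.007], [0, 0, 0], 1],
    [[0.001, 0.0005, 0.009], [0, 0, 0], 1],
    [[0.001, 0.0005, 0.009], [0, 0, 0], 1],
  ],
)

```text
time_s: 8.6
tcp_pos: [0.5887, -0.1376, 0.1591]
eef_rot: [-180.0, -0.0, 177.7]
contact_force: [1.0, 0.4, -3.0]
gripper_width: 0.014
```

Call:
step_arm(
  increments=[
    [[0, 0, 0.001], [0, 0, 0], 1],
    [[0, 0, 0.002], [0, 0, 0], 1],
    [[0, 0, 0.003], [0, 0, 0], 1],
    [[0, 0, 0.0035], [0, 0, 0], 1],
    [[0, 0, 0.0035], [0, 0, 0], 1],
  ],
)

```text
time_s: 9.1
tcp_pos: [0.5889, -0.1376, 0.156]
eef_rot: [-180.0, -0.0, 177.7]
contact_force: [-0.8, -0.2, -3.6]
gripper_width: 0.0141
```

Call:
step_arm(
  increments=[
    [[0, 0, 0.001], [0, 0, 0], 1],
    [[0, 0, 0.002], [0, 0, 0], 1],
    [[0, 0, 0.003], [0, 0, 0], 1],
    [[0, 0, 0.003], [0, 0, 0], 1],
    [[0, 0, 0.003], [0, 0, 0], 1],
  ],
)

```text
time_s: 9.6
tcp_pos: [0.589, -0.1376, 0.153]
eef_rot: [-180.0, -0.0, 177.7]
contact_force: [0.2, -0.2, -4.1]
gripper_width: 0.0139
```

Call:
step_arm(
  increments=[
    [[0, 0, 0.001], [0, 0, 0], 1],
    [[0, 0, 0.002], [0, 0, 0], 1],
    [[0, 0, 0.003], [0, 0, 0], 1],
    [[0, 0, 0.004], [0, 0, 0], 1],
    [[0, 0, 0.005], [0, 0, 0], 1],
    [[0, 0, 0.006], [0, 0, 0], 1],
    [[0, 0, 0.006], [0, 0, 0], 1],
  ],
)

```text
time_s: 10.3
tcp_pos: [0.5889, -0.1376, 0.1469]
eef_rot: [-180.0, -0.0, 177.7]
contact_force: [0.1, -0.3, -3.1]
gripper_width: 0.0135
```

Call:
step_arm(
  increments=[
    [[0, 0, 0.001], [0, 0, 0], 1],
    [[0, 0, 0.002], [0, 0, 0], 1],
    [[0, 0, 0.003], [0, 0, 0], 1],
    [[0, 0, 0.004], [0, 0, 0], 1],
    [[0, 0, 0.004], [0, 0, 0], 1],
  ],
)

```text
time_s: 10.8
tcp_pos: [0.589, -0.1376, 0.1434]
eef_rot: [-180.0, 0.0, 177.7]
contact_force: [-1.7, 1.3, 1.6]
gripper_width: 0.0138
```

Call:
step_arm(
  increments=[
    [[0, 0, 0.001], [0, 0, 0], 1],
    [[0, 0, 0.002], [0, 0, 0], 1],
    [[0, 0, 0.003], [0, 0, 0], 1],
    [[0, 0, 0.003], [0, 0, 0], 1],
    [[0, 0, 0.003], [0, 0, 0], 1],
  ],
)

```text
time_s: 11.3
tcp_pos: [0.5891, -0.1376, 0.1407]
eef_rot: [-180.0, 0.0, 177.7]
contact_force: [-3.3, 0.7, 5.3]
gripper_width: 0.0138
```

Run:
```python
from h import *
s=r.get_state(); print(s['tcp_pos'],s['eef_rot'],s['contact_force'],s['moment'],s['joints'])
```

```text
[ 0.58909158 -0.13760854  0.14067887] [-1.79990720e+02  3.08318368e-02  1.77708591e+02] [-3.32820895  0.69307253  5.28091073] [ 0.66961669  1.25445292 -0.02650405] [ 5.34521037e+00  1.78872564e+01 -1.51349036e+01  1.58616372e-02
 -5.69485158e+01 -9.76452692e+01]
```

Call:
step_arm(
  increments=[
    [[0.0005, 0, 0], [0, 0, 0], 1],
    [[0.0005, 0, 0], [0, 0, 0], 1],
    [[0.0005, 0, 0], [0, 0, 0], 1],
  ],
)

```text
time_s: 11.6
tcp_pos: [0.589, -0.1376, 0.1408]
eef_rot: [-180.0, 0.1, 177.7]
contact_force: [-1.3, 1.1, 5.0]
gripper_width: 0.0138
```

Run:
```python
from h import *
s=r.get_state(); print(s['tcp_pos'],s['contact_force'],s['moment'])
```

```text
[ 0.58900479 -0.13760139  0.14083183] [-1.30795192  1.11389062  4.97425092] [ 0.57793909  0.84258975 -0.05359066]
```

Call:
step_arm(
  increments=[
    [[0.0005, 0, 0.0003], [0, 0, 0.03], 1],
    [[0.0005, 0.0001, 0.0003], [0, 0, 0.06], 1],
    [[0.0005, 0.0001, 0.0003], [0, 0, 0.09], 1],
    [[0.0005, 0.0001, 0.0003], [0, 0, 0.12], 1],
    [[0.0005, 0.0001, 0.0003], [0, 0, 0.12], 1],
  ],
)

```text
time_s: 12.1
tcp_pos: [0.5892, -0.1377, 0.1409]
eef_rot: [-180.0, 0.2, 170.8]
contact_force: [-0.2, -0.1, 5.7]
gripper_width: 0.0138
```

Run:
```python
from h import *
s=r.get_state(); print(s['tcp_pos'],s['eef_rot'],s['contact_force'],s['moment'])
```

```text
[ 0.58916798 -0.13771823  0.14086855] [-1.79989233e+02  1.57400000e-01  1.70791832e+02] [-0.21368978 -0.07097583  5.66597887] [0.07429592 0.3236774  0.04001661]
```

Call:
step_arm(
  increments=[
    [[0, 0, 0.0001], [0, 0, 0.04], 1],
    [[0, 0.0001, 0.0002], [0, 0, 0.08], 1],
    [[0, 0.0001, 0.0003], [0, 0, 0.12], 1],
    [[0, 0.0002, 0.0004], [0, 0, 0.16], 1],
    [[0, 0.0002, 0.0005], [0, 0, 0.2], 1],
    [[0, 0.0002, 0.0005], [0, 0, 0.2], 1],
  ],
)

```text
time_s: 12.7
tcp_pos: [0.5894, -0.1377, 0.1405]
eef_rot: [180.0, 0.2, 159.3]
contact_force: [-1.4, 0.2, 5.8]
gripper_width: 0.0137
```

Run:
```python
from h import *
s=r.get_state(); print(s['tcp_pos'],s['eef_rot'],s['contact_force'],s['moment'],s['gripper_width'])
```

```text
[ 0.58937178 -0.13766117  0.14052569] [1.79984759e+02 1.79473525e-01 1.59312652e+02] [-1.44245115  0.21779342  5.81795672] [-0.187855    0.26585567  0.02215887] 0.013722230442777409
```

Call:
step_arm(
  increments=[
    [[0, 0, 0.0001], [0, 0, 0.04], 1],
    [[0, 0.0001, 0.0002], [0, 0, 0.08], 1],
    [[0, 0.0001, 0.0003], [0, 0, 0.12], 1],
    [[0, 0.0002, 0.0004], [0, 0, 0.16], 1],
    [[0, 0.0002, 0.0005], [0, 0, 0.2], 1],
    [[0, 0.0002, 0.0005], [0, 0, 0.2], 1],
  ],
)

```text
time_s: 13.3
tcp_pos: [0.5896, -0.1375, 0.1402]
eef_rot: [179.9, 0.2, 147.9]
contact_force: [-0.4, -1.0, 6.7]
gripper_width: 0.0135
```

Run:
```python
from h import *
s=r.get_state(); print(s['tcp_pos'],s['eef_rot'],s['contact_force'],s['moment'],s['gripper_width'])
```

```text
[ 0.58956057 -0.13754304  0.14019855] [179.94655446   0.19032972 147.86025661] [-0.41122548 -1.04435757  6.66484133] [-0.30785834  0.29233722 -0.01711646] 0.013533602460851196
```

Call:
step_arm(
  increments=[
    [[0, 0, 0.0001], [0, 0, 0.04], 1],
    [[0, 0.0001, 0.0002], [0, 0, 0.08], 1],
    [[0, 0.0001, 0.0003], [0, 0, 0.12], 1],
    [[0, 0.0002, 0.0004], [0, 0, 0.16], 1],
    [[0, 0.0002, 0.0005], [0, 0, 0.2], 1],
    [[0, 0.0002, 0.0005], [0, 0, 0.2], 1],
  ],
)

```text
time_s: 13.9
tcp_pos: [0.5897, -0.1373, 0.1396]
eef_rot: [179.9, 0.2, 136.4]
contact_force: [-0.1, -0.7, 5.1]
gripper_width: 0.0138
```

Run:
```python
from h import *
s=r.get_state(); print(s['tcp_pos'],s['eef_rot'],s['contact_force'],s['moment'],s['gripper_width'])
c=cam("wrist"); cv2.imwrite("pics/w6.png",c['color'][:,:,::-1])
```

```text
[ 0.58973977 -0.13731475  0.13955558] [1.79906120e+02 1.74317484e-01 1.36403781e+02] [-0.14511136 -0.661282    5.05509416] [-0.28405099  0.07447613  0.04077964] 0.013795898774260537
```

View pics/w6.png

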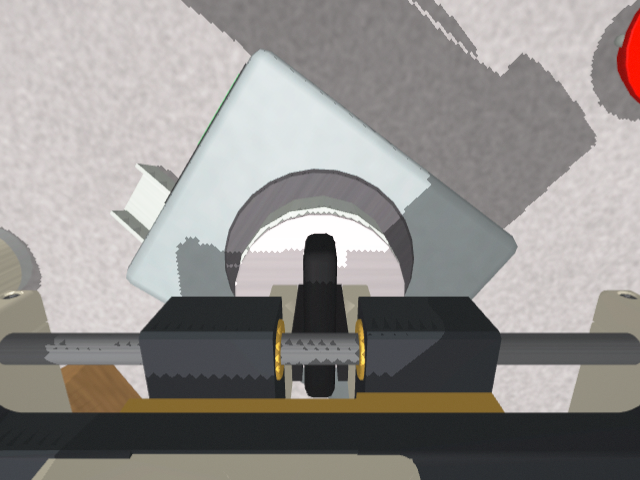

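The bar is still straight in the jaws at (320,310), so the cap turns with the tool. The turn is 41° so far with almost no torque.

Call:
step_arm(
  increments=[
    [[0, 0, 0.0001], [0, 0, 0.04], 1],
    [[0, 0.0001, 0.0002], [0, 0, 0.08], 1],
    [[0, 0.0001, 0.0003], [0, 0, 0.12], 1],
    [[0, 0.0002, 0.0004], [0, 0, 0.16], 1],
    [[0, 0.0002, 0.0005], [0, 0, 0.19], 1],
    [[0, 0.0002, 0.0005], [0, 0, 0.19], 1],
  ],
)

```text
time_s: 14.55
tcp_pos: [0.5898, -0.1371, 0.1388]
eef_rot: [179.9, 0.1, 125.5]
contact_force: [1.0, -1.8, 5.9]
gripper_width: 0.014
```

Run:
```python
from h import *
s=r.get_state(); print(s['tcp_pos'],s['eef_rot'],s['contact_force'],s['moment'],s['gripper_width'])
```

```text
[ 0.58975306 -0.1370574   0.1387736 ] [1.79880928e+02 1.32728803e-01 1.25526930e+02] [ 1.01242921 -1.81430241  5.86401875] [-0.5112851 -0.5459066  0.0701027] 0.013990228062763755
```

Call:
step_arm(
  increments=[
    [[0, 0, 0.0001], [0, 0, 0.025], 1],
    [[0, 0, 0.0001], [0, 0, 0.05], 1],
    [[0, 0, 0.0001], [0, 0, 0.075], 1],
    [[0, 0, 0.0001], [0, 0, 0.075], 1],
  ],
)

```text
time_s: 14.95
tcp_pos: [0.5898, -0.137, 0.1388]
eef_rot: [179.9, 0.1, 121.2]
contact_force: [1.0, -0.4, 5.7]
gripper_width: 0.0139
```

Run:
```python
from h import *
s=r.get_state(); print(s['tcp_pos'],s['eef_rot'],s['contact_force'],s['moment'],s['gripper_width'])
```

```text
[ 0.58978349 -0.13695394  0.13878161] [1.79862887e+02 1.20387647e-01 1.21245816e+02] [ 0.99610128 -0.36924682  5.74651438] [-0.32150767 -0.39828768  0.06546825] 0.013879495774380265
```

Call:
step_arm(
  increments=[
    [[0, 0, 0], [0, 0, 0.02], 1],
    [[0, 0, 0], [0, 0, 0.04], 1],
    [[0, 0, 0], [0, 0, 0.06], 1],
    [[0, 0, 0], [0, 0, 0.06], 1],
  ],
)

```text
time_s: 15.35
tcp_pos: [0.5894, -0.1371, 0.1388]
eef_rot: [179.9, 0.1, 117.9]
contact_force: [-0.2, -1.4, 7.2]
gripper_width: 0.0137
```

Run:
```python
from h import *
s=r.get_state(); print(s['tcp_pos'],s['eef_rot'],s['contact_force'],s['moment'],s['gripper_width'])
```

```text
[ 0.58938918 -0.13707452  0.13877123] [1.79905013e+02 1.06778881e-01 1.17851634e+02] [-0.21481556 -1.3513226   7.23817044] [-0.4355612   0.05567191  0.45330388] 0.01366996451816643
```

Call:
step_arm(
  increments=[
    [[0, 0, 0], [0, 0, 0.01], 1],
    [[0, 0, 0], [0, 0, 0.02], 1],
    [[0, 0, 0], [0, 0, 0.02], 1],
  ],
)

```text
time_s: 15.65
tcp_pos: [0.5893, -0.1371, 0.1387]
eef_rot: [179.9, 0.1, 116.8]
contact_force: [-0.1, -1.1, 6.4]
gripper_width: 0.0135
```

Run:
```python
from h import *
s=r.get_state(); print(s['tcp_pos'],s['eef_rot'],s['contact_force'],s['moment'],s['gripper_width'])
```

```text
[ 0.58929418 -0.13711536  0.13871175] [1.79920792e+02 1.06168091e-01 1.16757495e+02] [-0.0899785  -1.05679931  6.37560092] [-0.44999024  0.17166612  0.73251293] 0.013548884689430165
```

Call:
step_arm(
  increments=[
    [[0, 0, 0], [0, 0, 0.01], 1],
    [[0, 0, 0], [0, 0, 0.02], 1],
    [[0, 0, 0], [0, 0, 0.02], 1],
  ],
)

```text
time_s: 15.95
tcp_pos: [0.5893, -0.1371, 0.1388]
eef_rot: [179.9, 0.1, 115.6]
contact_force: [0.6, -0.7, 7.2]
gripper_width: 0.0139
```

Run:
```python
from h import *
s=r.get_state(); print(s['tcp_pos'],s['eef_rot'],s['contact_force'],s['moment'],s['gripper_width'])
c=cam("wrist"); cv2.imwrite("pics/w7.png",c['color'][:,:,::-1])
```

```text
[ 0.58930663 -0.13713131  0.13876487] [1.79919875e+02 1.11196228e-01 1.15634470e+02] [ 0.55301304 -0.72559462  7.19967866] [-0.49805651  0.25447859  1.00211485] 0.013901646854678337
```

View pics/w7.png

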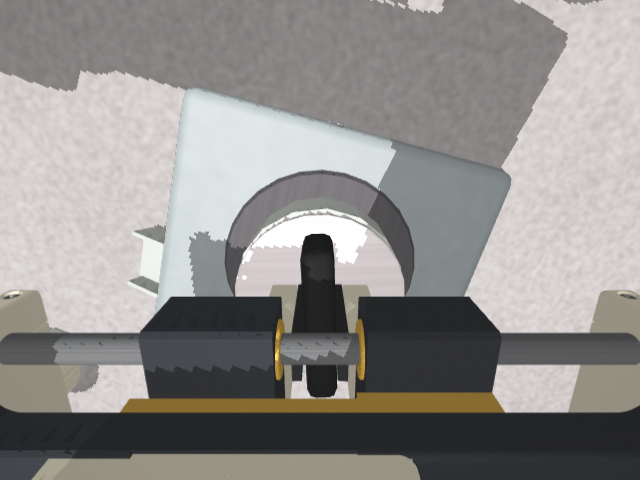

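Call:
step_arm(
  increments=[
    [[0, 0, 0], [0, 0, 0], 0.8],
    [[0, 0, 0], [0, 0, 0], 0.7],
    [[0, 0, 0], [0, 0, 0], 0.6],
    [[0, 0, 0], [0, 0, 0], 0.5],
    [[0, 0, 0], [0, 0, 0], 0.4],
    [[0, 0, 0], [0, 0, 0], 0.4],
  ],
)

```text
time_s: 16.6
tcp_pos: [0.5883, -0.1367, 0.1375]
eef_rot: [-180.0, -0.0, 115.5]
contact_force: [-0.8, -0.2, -0.4]
gripper_width: 0.05
```

Call:
step_arm(
  increments=[
    [[0, 0, -0.005], [0, 0, 0], 0.4],
    [[0, 0, -0.015], [0, 0, 0], 0.4],
    [[0, 0, -0.04], [0, 0, 0], 0.4],
    [[0, 0, -0.08], [0, 0, 0], 0.4],
    [[0, 0, -0.12], [0, 0, 0], 0.4],
    [[-0.02, 0, -0.15], [0, 0, 0], 0.4],
    [[-0.03, 0, -0.15], [0, 0, 0], 0.4],
    [[-0.03, 0, -0.15], [0, 0, 0], 0.4],
    [[-0.03, 0, -0.15], [0, 0, 0], 0.4],
  ],
)

```text
time_s: 17.5
tcp_pos: [0.6007, -0.1638, 0.2871]
eef_rot: [-180.0, -0.0, 115.5]
contact_force: [-0.5, 1.6, -1.0]
gripper_width: 0.0524
```

Run:
```python
from h import *
s=r.get_state(); print(s['tcp_pos'],s['eef_rot'],s['contact_force'],s['moment'])
c=cam("wrist"); np.save("w8.npy",c,allow_pickle=True); cv2.imwrite("pics/w8.png",c['color'][:,:,::-1])
c=cam("side"); cv2.imwrite("pics/s8.png",c['color'][:,:,::-1])
```

```text
[ 0.60066288 -0.16381733  0.28706314] [-1.79950381e+02 -4.94006825e-02  1.15488465e+02] [-0.47971225  1.62702032 -0.98794834] [-0.12829667  0.02817717  0.01826506]
```

View pics/w8.png

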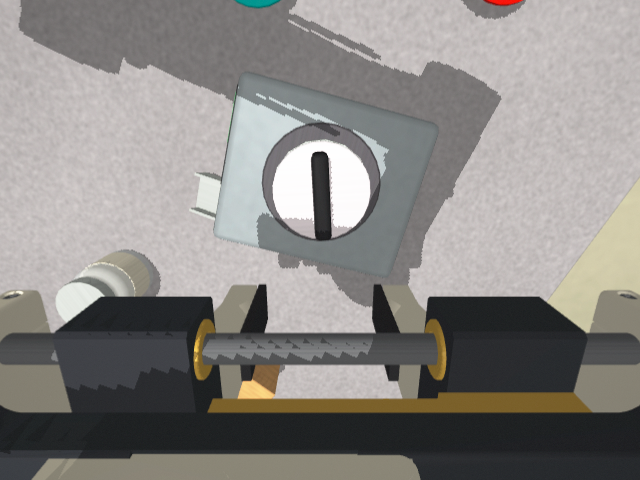

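View pics/s8.png

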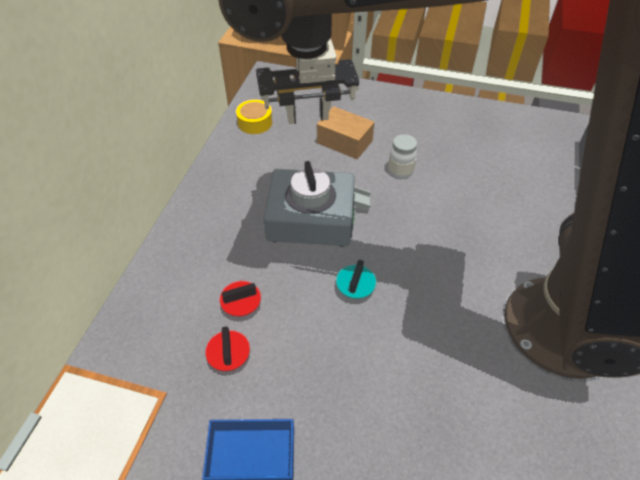

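Run:
```python
from h import *
c=np.load("w8.npy",allow_pickle=True).item()
g=cv2.cvtColor(c['color'],cv2.COLOR_RGB2GRAY)[145:245,300:345]; m=(g<55).astype(np.uint8); k,l,st,ce=cv2.connectedComponentsWithStats(m); i=1+st[1:,4].argmax(); p=np.argwhere(l==i)[:,::-1]+[300,145]
print(st[i])
z=.166
R=[pt(c,p[p[:,1]==y,0].mean(),y,z) for y in range(158,234,5)]; R=np.array(R)
vx=cv2.fitLine(R[:,:2].astype(np.float32),cv2.DIST_HUBER,0,1e-4,1e-4)[:2,0]; print(np.degrees(np.arctan2(vx[1],vx[0]))%180, R.mean(0))
# flange circle: height check from apparent size
h=cv2.cvtColor(c['color'],cv2.COLOR_RGB2HSV)[125:245,262:385]; w=((h[...,2]>170)&(h[...,1]<25)).astype(np.uint8)
cn=max(cv2.findContours(w,0,1)[0],key=cv2.contourArea)[:,0]+[262,125]
P=np.array([pt(c,*q,.134)[:2] for q in cn],np.float32); print(cv2.minEnclosingCircle(P))
```

```text
[  12    7   19   89 1353]
117.925385 [ 0.58993523 -0.13520168  0.166     ]
((0.5906527638435364, -0.13610319793224335), 0.04432445392012596)
```

```bash
python3 -c "
from plant import r
print(r.get_state()['time_s'],r.close_job())"
```

```text
the job is handed in; nothing more can be done
17.6 None
```

I set the white cap into the dispenser's neck, turned it clockwise to its stop, let it go, and handed the job in at 17.6 s. No verdict was reported.

- **Insertion:** The pins went through the slots without force, and only the pad's spring pushed back, starting near 18 mm deep. I began the turn at about 21 mm.
- **Twist:** The cap drew down to about 23 mm deep. Torque stayed near zero until about 60° of turn, then rose to 1.0 N m against the stop. I went no further.
- **After release:** The last wrist picture puts the bar at 117.9°, which is 59.9° from the slot line. The cap looks centred and level in the neck, with the open gripper about 15 cm above.
- **Bystanders:** In the last side view the jar, tray, carton and look-alike caps look unmoved; I compared the pictures by eye and did not measure.
- **Disagreements:** My first single-pixel readings from the scene and side cameras differed by about 15–20 mm, so I used the wrist camera for position. A sideways force of about 3 N during insertion eased after a 0.5 mm correction.

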